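# Turn a nested crate end for end, stack it on the rim lugs and slide the stack home

### The job

Two identical stack-nest sample crates stand one inside the other on the bench. Lift the upper crate out, turn it end for end and set it down (do not drop it) on the lower one so that it rests stacked on the rim lugs instead of nesting, and let go of it before moving the stack; then slide the stack along the bench, without lifting the lower crate, until the lower crate sits squarely home against the stop of the metal docking bracket. Leave everything else where it stands.

Things in the scene. Friction and masses are not known exactly. Their poses are not given: they have to be found in the camera images.
- lower_crate: Lower of two identical grey plastic open crates, 172 (x) x 68 (y) x 52 (z) mm, 0.12-0.24 kg. Origin: underside centre. Its -x end has a dip in the rim (28 x 10 mm), its +x end faces the bracket. Vertical rim band z 34-52 mm; walls lean in to a 150 x 46 mm base. Four lugs inside the rim, tops at z = 52, at x = -55 and +30 on both long sides, reaching in to y = +-16 mm
- upper_crate: Upper crate, same shape, axes. Starts nested the same way round, origin 28.5 mm above lower_crate's: its rim band is 62-80 mm above the bench, the lower rim ends at 52: grip across the 68 mm width on it, tips above the lower rim. Turned 180 degrees and set centred on the lower crate, its floor rests on the lugs, origin 48 mm above lower_crate's; its feet go between them (see upper_dip_end)
- lower_dip_end (a point): Middle of the lower crate's dipped end, at (-86, 0, 42) mm in its frame; the end away from the bracket, where the stack can be pushed. Stacked, the pair is 100 mm high, the upper rim lies exactly above the lower one, and the two slide as one (a few N).
- upper_dip_end (a point): Middle of the upper crate's dipped end, at (-86, 0, 42) mm in its frame; stacked rightly it lies over the lower crate's plain end. The crates' undersides have 4 mm high bevelled feet that drop between the lugs with about 4 mm play each way; set down farther off centre, they stand on the lugs 4 mm too high.
- dock: Aluminium docking bracket fixed to the bench. Origin: middle of its stop face, bench level; +x points into the stop (sliding direction, toward the robot's near left). Stop 112 mm wide, 50 high; side cheeks 44 high, 75 mm apart for 25 mm before the stop, then flaring to 48 mm before it. The crates start 55-90 mm short of the stop, up to 5 degrees askew, 8 mm off its centre line
- home (a point): Where the lower crate's origin is when home: 86 mm in front of the stop face on its centre line, bench level, same axes as dock.
- timer: Bystander: white digital timer 58 x 66 x 20 mm lying on the bench, origin centre of underside.
- petri_dish: Bystander: glass petri dish 72 mm across, 14 mm high, origin centre of underside.
- forceps: Bystander: steel forceps 128 mm long, 8 mm high, lying flat, origin centre of underside.
- cuvette_box: Bystander: grey lidded box 73 x 110 x 52 mm, origin centre of underside.
- wash_bottle: Bystander: white wash bottle with red cap, 214 mm high, origin centre of underside.
- conical_flask: Bystander: glass conical flask, 65 mm across, 100 mm high, origin centre of underside.
- beaker: Bystander: glass beaker 61 mm across, 78 mm high, origin centre of underside.

How it is judged:
On the way, in this order (a step that is already met when the one before it is completed fails the run):
1. the upper crate is lifted clear out of the lower one (z of upper_crate in the frame of lower_crate above 0.062 m), for 0.1 s.
2. the upper crate, turned end for end, rests on the lugs and is let go, with the lower crate still where it stood (within 40 mm) (z of upper_crate in the frame of lower_crate between 0.0465 and 0.0497 m and x of upper_dip_end in the frame of lower_crate above 0.078 m and angle between the z axis of upper_crate and the z axis of lower_crate, either way round below 0.03 rad and angle between the x axis of upper_crate and the x axis of lower_crate, either way round below 0.12 rad and contact force between the fingers and upper_crate below 0.2 N and distance of lower_crate from where it was at the start of the episode below 0.04 m), for 0.2 s.
3. the stack is slid home against the stop (z of upper_crate in the frame of lower_crate between 0.0465 and 0.0497 m and x of upper_dip_end in the frame of lower_crate above 0.078 m and angle between the z axis of upper_crate and the z axis of lower_crate, either way round below 0.03 rad and angle between the x axis of upper_crate and the x axis of lower_crate, either way round below 0.12 rad and x of lower_crate in the frame of home between -0.005 and 0.004 m and y of lower_crate in the frame of home between -0.008 and 0.008 m and angle between the x axis of lower_crate and the x axis of home, either way round below 0.06 rad and height (world z) of lower_crate below 0.004 m and angle between lower_crate's own z axis and vertical below 0.03 rad), for 0.2 s.
At the end, for the whole second after the job is handed in: Lower crate flat on the bench at the stop (within 5 mm, 8 mm of the centre line, 0.06 rad of square); upper crate level on its lugs, dipped end over plain end, origins 46.5 to 49.7 mm apart in height, long axes within 0.12 rad; both at rest, released (all of step 3 and linear speed of each of lower_crate, upper_crate below 0.01 m/s); the robot touches nothing.
It fails at once if the upper crate is dropped: it falls freely faster than 0.6 m/s (linear speed of upper_crate above 0.6 m/s and contact force between the fingers and upper_crate below 0.1 N).
It fails at once if the lower crate is lifted off the bench by more than 15 mm or tipped by more than 0.25 rad (height (world z) of lower_crate above 0.015 m or angle between lower_crate's own z axis and vertical above 0.25 rad).
It fails at once if a bystander is moved by more than 30 mm (distance of any of timer, petri_dish, forceps, cuvette_box, wash_bottle, conical_flask, beaker from where it was at the start of the episode above 0.03 m).
It also fails if it takes over 54 s, if anything falls off the work surface, if the arm or the gripper's body presses on something with over 40 N, if the wrist force passes 120 N, or if a joint passes its speed limit or range.

### The arm

A 6-joint arm with a two-finger parallel gripper is mounted at the origin on a cart in front of the work surface, level with it; the furniture and walls round the work are solid. World frame = base frame: x ahead of the robot, y to its left, z up, the work surface at z = 0. Lengths are in m, angles in rad, forces in N, time in s.
With the tool pointing down it reaches from about 0.35 to 0.85 m from the base axis. Payload 8.1 kg.
Tool frame: the origin (TCP) lies midway between the tips of the shut fingers; the grasp point (between the pads) lies robot.grip_depth behind it (robot.grip_depth is the distance from the TCP to the grasp point, in m); z points along the fingers, y is the line along which they close (so a half turn about z gives the same grasp; the last joint's range is limited). The gripper opens to 93 mm and grips with 3 to 60 N. Pads are 15 mm wide; open, the fingers measure 128 mm over their backs; the gripper's body (75 mm by 188 mm) begins 65 mm behind the grasp point.
Start: joints at [-1.235, 0.13, 1.488, -0, 1.523, -0.085], TCP at [0.245, -0.548, 0.219] pointing down, gripper open.
Joint ranges: [-2.96, 2.96], [-0.89, 2.26], [0.02, 2.5], [-1.34, 4.48], [0, 2.73], [-2.66, 2.66]. Speed limits (rad/s): [2.39, 2.39, 2.79, 3.14, 3.14, 3.14].

### API

Orientations are given as a rotation vector (axis times angle).
In Python, from plant import robot gives the robot as it stands.
- The arm moves only by the tool carry_out, never from a script. Its argument "rows" is a list of rows, each a list of 6 numbers: the shift along the tool's x, y, z in m, then the turn, a rotation vector about the tool's x, y, z in degrees. A call has 1 to 12 rows; each row is the pose to reach, as a shift and turn from the pose commanded when the call began, along the tool's axes at that moment; what a row does not reach only later rows make up. A row lasts 1/8 s, in which the tool goes at most 62.5 mm and 10.7 degrees, less where a joint would pass 70% of its speed; a pose out of reach is approached as far as the arm can. A call with a gripper value outside its range is refused whole. "jaw" is the closure in counts, from 0 (fully open) to 255 (shut), set as the call begins (left out, the last holds). The fingers move at their own pace and stop on an object; "force" is the grip in N (left out, the last holds). Time passes only in rows, so rows that repeat a pose let the fingers close. It gives the time, the measured TCP pose, the force, the opening and the grip force at its end, in the units of the state.
- robot.read_state(): the state, without advancing time (a new reading comes with each control period).
- robot.read_camera(name): name is "scene" or "top"; returns the picture (480x640x3 uint8, red, green, blue); there is no depth.
- robot.camera_model(name): a dict with "fx", "fy", "cx", "cy" (pixels), "dist" ([k1, k2, p1, p2, k3] as OpenCV has them; the pictures are not rectified), "R" (3x3) and "t" (3): a world point X has camera coordinates R X + t. Camera axes: x right, y down, z forward; pixel columns grow to the right and rows downward; lengths in m; the calibration is good to about 2 mm. A picture is of the moment at which its call begins. camera_model takes no time and is no camera call.
- robot.close_job(): hands the job in; it is judged then, once.
Trained networks look in the newest picture that a camera, given by its name, has taken for a name from the list of things; names that differ only in an ending like _2 or _b are one class to them, and where a whole thing is asked for, a point or a joint stands for the part that bears it (a point fixed in the world has none). Each returns a list of dicts, best first, with "conf" (0 to 1); they miss things now and then, are a little off and sometimes report something else, mostly with a low value. They report only what shows in the picture. A call takes as long as a camera call.
- robot.outline_of(camera, target): "pixels" (480x640 bool, what is visible of it) and "pixel" ([column, row] in pixels, amid what is visible of it).
The state is a dict: "t": time; "q": joint angles; "dq": joint speeds; "joint_torque": joint torques, N m; "tool_pos": TCP position; "orientation": TCP orientation; "force": force on the tool from outside, world axes, zero at the start; "wrist_torque": the same for the moment, N m; "opening": finger opening in m; "gripper_force": force on a finger pad.
Only numpy, scipy, OpenCV 4.12 (cv2) and the standard library are available. Lean on these libraries where they do the work, as an engineer would, in place of code of your own. Each camera call takes 0.05 s, during which the arm holds its last target. There are 200 camera calls.

## Working session

There is one attempt and no reset: what is moved stays moved. The work goes in short steps, Python scripts to look and compute and a tool call to move; the robot and the scene stay as the last step left them, time stands still between calls to the robot, and variables do not carry over. Pictures are saved under pics/ and viewed, at most 10 in all, crops included, and the job is handed in when it is done.

Besides the shell and the picture viewer there is one more tool, called by a JSON object that holds its "op" and its "data", one argument or row to a line. carry_out: Moves the arm, as the interface text tells. Its arguments: {"type":"object","properties":{"rows":{"type":"array"},"jaw":{"type":"number"},"force":{"type":"number"}},"required":["rows"]}

```bash
mkdir -p pics; ls; python3 - <<'E'
from plant import robot
import cv2,numpy as np
print(robot.grip_depth); s=robot.read_state(); print(s['t'],s['tool_pos'],s['orientation'],s['opening'])
for c in('scene','top'):
    cv2.imwrite(f'pics/{c}0.png',robot.read_camera(c)[:,:,::-1]); m=robot.camera_model(c)
    print(c,m['fx'],-np.array(m['R']).T@np.array(m['t']))
    for n in('lower_crate','upper_crate','dock','lower_dip_end','upper_dip_end','wash_bottle','beaker','conical_flask'):
        o=robot.outline_of(c,n)
        for d in o[:2]:
            p=d['pixels']; np.save(f'pics/{c}_{n}.npy',p) if d is o[0] else 0
            print(n,d['conf'],d['pixel'],p.sum(),cv2.minAreaRect(np.argwhere(p)[:,::-1].astype(np.float32)))
E
```

```text
pics
0.0188
0.0 [ 0.24491868 -0.54712864  0.21760128] [-3.07056217e+00 -6.55706957e-01  3.43969893e-04] 0.09278073340203885
scene 505.34069568001786 [-0.0286954   0.73308652  0.64002625]
lower_crate 0.8 [320.2, 266.9] 597 ((310.28759765625, 254.537841796875), (58.87749481201172, 30.955028533935547), 34.902496337890625)
upper_crate 0.77 [316.1, 235.8] 1592 ((316.4000244140625, 233.800048828125), (59.92662048339844, 32.199378967285156), 63.43495178222656)
dock 0.79 [331.7, 297.2] 1772 ((333.1221618652344, 297.2475280761719), (41.999637603759766, 59.19867706298828), 86.34777069091797)
lower_dip_end 0.65 [321.2, 263.6] 562 ((310.8791809082031, 255.04537963867188), (57.3843994140625, 30.45699691772461), 33.388511657714844)
upper_dip_end 0.92 [319.4, 237.9] 1635 ((317.7342529296875, 233.55218505859375), (58.49878692626953, 33.89414596557617), 67.01129150390625)
upper_dip_end 0.75 [317.7, 266.5] 618 ((310.3778076171875, 254.14117431640625), (60.34506607055664, 31.56597137451172), 35.166439056396484)
wash_bottle 0.96 [205.3, 277.3] 2606 ((201.22557067871094, 264.5726013183594), (109.83089447
[... 917 characters left out ...]
91406)
lower_dip_end 0.38 [456.5, 313.2] 1949 ((453.8202209472656, 315.1123352050781), (59.5128173828125, 35.227989196777344), 12.994616508483887)
upper_dip_end 0.61 [321.9, 244.0] 2750 ((322.3122863769531, 247.01519775390625), (33.62633514404297, 83.54021453857422), 38.904136657714844)
wash_bottle 0.56 [187.1, 220.6] 1280 ((189.4558563232422, 220.07351684570312), (45.79011917114258, 32.92772674560547), 30.963756561279297)
beaker 0.7 [322.3, 246.1] 2766 ((322.494384765625, 247.19100952148438), (33.72119903564453, 83.46499633789062), 39.55966567993164)
beaker 0.68 [319.3, 163.5] 883 ((321.5, 162.5), (35.0, 31.0), 90.0)
conical_flask 0.59 [250.8, 171.8] 663 ((252.0, 171.5), (31.0, 26.0), 90.0)
```

```bash
python3 - <<'E'
import cv2
t=cv2.imread('pics/top0.png'); cv2.imwrite('pics/t_c.png',cv2.resize(t[140:360,170:450],None,fx=2.7,fy=2.7,interpolation=cv2.INTER_CUBIC))
t=cv2.imread('pics/scene0.png'); cv2.imwrite('pics/s_c.png',cv2.resize(t[180:340,180:380],None,fx=3.7,fy=3.7,interpolation=cv2.INTER_CUBIC))
E
```

```text
(no output)
```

View pics/t_c.png

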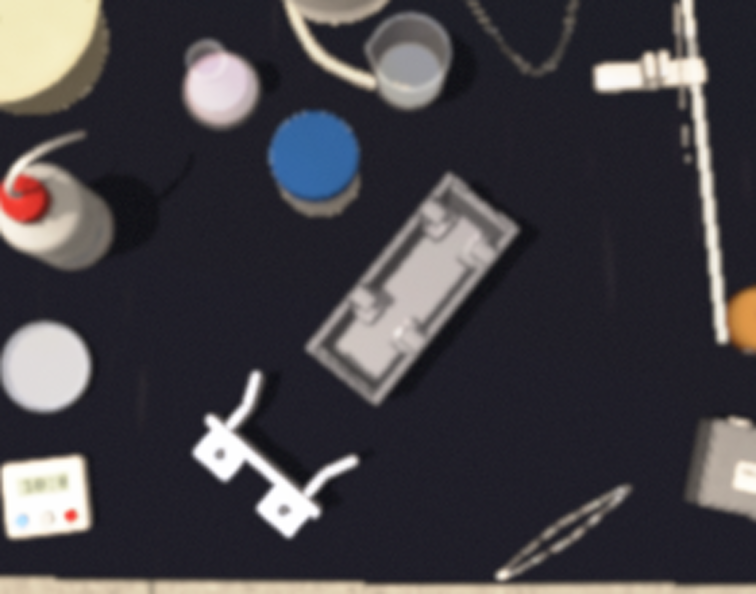

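View pics/s_c.png

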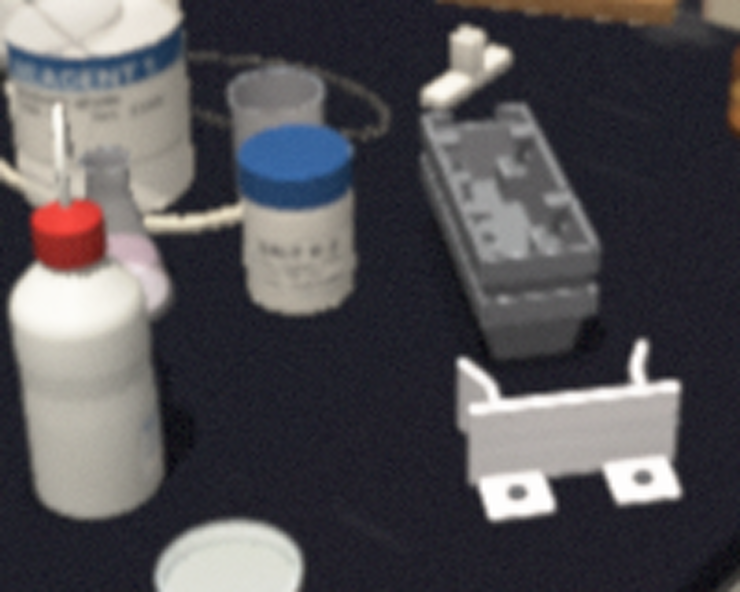

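View pics/top0.png

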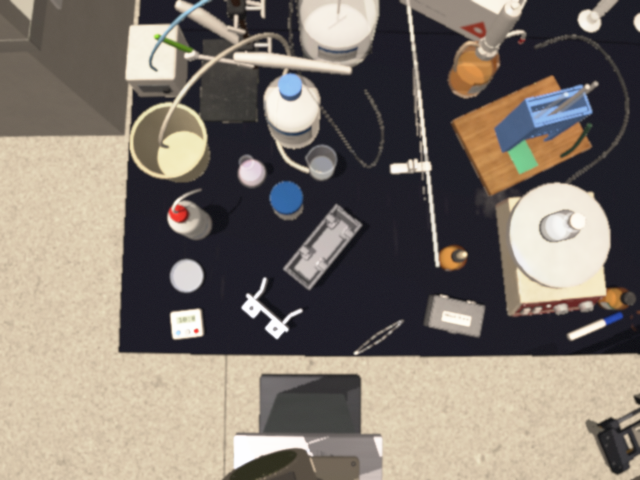

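```bash
cat > h.py <<'E'
from plant import robot
import cv2,numpy as np
from scipy.optimize import minimize,least_squares
C={c:robot.camera_model(c) for c in('scene','top')}
def proj(c,P):
    m=C[c];K=np.array([[m['fx'],0,m['cx']],[0,m['fy'],m['cy']],[0,0,1]])
    return cv2.projectPoints(np.array(P,float).reshape(-1,1,3),cv2.Rodrigues(np.array(m['R'],float))[0],np.array(m['t'],float),K,np.array(m['dist'],float))[0][:,0]
def box(p,x,y,z):
    a=p[2];c,s=np.cos(a),np.sin(a)
    return [(p[0]+c*u-s*v,p[1]+s*u+c*v,w) for u in x for v in y for w in z]
def fitbox(masks,p0,z,free=None):
    S=4
    M={c:cv2.resize(m.astype(np.uint8),None,fx=S,fy=S,interpolation=cv2.INTER_LINEAR)for c,m in masks.items()}
    def cost(p,each=False):
        L=[]
        for c,m in M.items():
            h=cv2.convexHull(((proj(c,box(p,(-.086,.086),(-.034,.034),z))+.5)*S).astype(np.float32)).round().astype(np.int32)
            r=np.zeros_like(m);cv2.fillConvexPoly(r,h,1);L.append(1-(r&m).sum()/(r|m).sum())
        return L if each else sum(L)
    r=minimize(cost,p0,method='Nelder-Mead',options=dict(initial_simplex=[p0]+[np.add(p0,d) for d in((.008,0,0),(0,.008,0),(0,0,.06))],xatol=1e-5,fatol=1e-5))
    return r.x,cost(r.x,True)
def tri(a,b):
    f=lambda X:np.r_[proj('top',X)[0]-a,proj('scene',X)[0]-b]
    r=least_squares(f,[.45,0,.1]);return r.x,r.fun
E
python3 - <<'E'
from h import *
m={c:np.load(f'pics/{c}_upper_crate.npy')for c in('top','scene')}
for k in (('top','scene'),('top',),('scene',)):
    p,e=fitbox({c:m[c] for c in k},[.43,0,2.456],(.0625,.0805));print(k,p.round(4),np.degrees(p[2]),e)
t=lambda *q:np.array(q)/2.7+[170,140]-.3
s=lambda *q:np.array(q)/3.7+[180,180]-.3
print('cap',tri(t(314,155),s(295,152)))
obs=[('top',t(208,418)),('top',t(318,513)),('scene',s(470,408)),('scene',s(680,383)),('top',t(257,373)),('top',t(356,461)),('scene',s(462,362)),('scene',s(645,343))]
def f(p):
    x,y,a,th,w=p;c,n=np.cos(a),np.sin(a)
    W=lambda u,v,z:(x+c*u-n*v,y+n*u+c*v,z)
    r=[]
    for i,(cam,o) in enumerate(obs):
        # image left = +world y side = dock's -y or +y: dock yaw ~140 => y axis toward (-.64,-.77)(right)
        sg=-1 if i%2==0 else 1
        r+=list(proj(cam,W(th,sg*.056,.05) if i<4 else W(-.048,sg*w,.044))[0]-o)
    return np.r_[r,(th-.002)/.002]
r=least_squares(f,[.33,.1,2.45,.002,.05]);print(r.x.round(4),np.degrees(r.x[2]),r.fun.round(1))
x,y,a=r.x[:3];d=np.array([np.cos(a),np.sin(a)])
print('home',np.array([x,y])-.086*d)
E
```

```text
('top', 'scene') [ 0.55   -0.0246  2.4579] 140.82884590508112 [np.float64(0.040538759008613146), np.float64(0.11110700288397546)]
('top',) [ 0.5501 -0.0259  2.4646] 141.21007059666843 [np.float64(0.029349872632628227)]
('scene',) [ 0.5459 -0.0188  2.4732] 141.70256394671762 [np.float64(0.07474265254363721)]
cap (array([0.64940394, 0.0496654 , 0.094977  ]), array([-0.11193398, -0.14642133,  0.19346442,  0.03226588]))
[4.166e-01 8.660e-02 2.438e+00 1.500e-03 5.130e-02] 139.68903169276 [ 0.  -0.3 -0.3  0.1  0.4 -0.1  0.1  0.2 -0.5  0.  -0.3 -0.3  0.2 -0.4
  0.3 -0.7 -0.3]
home [0.48222809 0.03095498]
```

{"op": "carry_out", "data": {
  "rows": [
    [0.491,-0.352,-0.03,0,0,-117],
    [0.491,-0.352,-0.03,0,0,-117],
    [0.491,-0.352,-0.03,0,0,-117],
    [0.491,-0.352,-0.03,0,0,-117],
    [0.491,-0.352,-0.03,0,0,-117],
    [0.491,-0.352,-0.03,0,0,-117],
    [0.491,-0.352,-0.03,0,0,-117],
    [0.491,-0.352,-0.03,0,0,-117],
    [0.491,-0.352,-0.03,0,0,-117],
    [0.491,-0.352,-0.03,0,0,-117],
    [0.491,-0.352,-0.03,0,0,-117],
    [0.491,-0.352,-0.03,0,0,-117]
  ],
  "jaw": 0
}}

```text
t: 2.4
tool_pos: [0.5496, -0.0252, 0.2485]
orientation: [-1.046, -2.962, 0.0]
force: [-0.1, 0.4, -0.4]
opening: 0.0929
gripper_force: 0.0
```

```bash
cat >> h.py <<'E'
def delta(pos,R):
    """shift and turn (deg) in the tool frame from measured pose to the wanted one"""
    s=robot.read_state();R0=cv2.Rodrigues(np.array(s['orientation'],float))[0]
    print('t',s['t'],'pos',np.round(s['tool_pos'],4),'q',np.round(s['q'],2),'F',np.round(s['force'],1),'open',s['opening'],s['gripper_force'])
    d=R0.T@(np.array(pos)-s['tool_pos']);w=np.degrees(cv2.Rodrigues(R0.T@R)[0].ravel())
    print('delta',d.round(4),w.round(1))
def down(yaw_y,tilt=0):
    "tool pointing down, y at yaw; tilt deg: about tool y"
    a=np.radians(yaw_y);y=np.array([np.cos(a),np.sin(a),0]);z=np.array([0,0,-1.]);x=np.cross(y,z)
    return np.c_[x,y,z]@cv2.Rodrigues(np.array([0,np.radians(tilt),0]))[0]
E
python3 - <<'E'
from h import *
delta((.550,-.0255,.058),down(51))
E
```

```text
t 2.4 pos [ 0.5496 -0.0252  0.2485] q [-0.14 -0.02  1.59 -0.    1.57 -1.03] F [-0.1  0.4 -0.4] open 0.09286710001571356 0.0
delta [-5.000e-04  1.000e-04  1.905e-01] [-0.  -0.   0.1]
```

{"op": "carry_out", "data": {
  "rows": [
    [0,0,0.05,0,0,0],
    [0,0,0.1,0,0,0],
    [0,0,0.14,0,0,0],
    [0,0,0.17,0,0,0],
    [0,0,0.185,0,0,0],
    [0,0,0.19,0,0,0],
    [0,0,0.19,0,0,0]
  ]
}}

```text
t: 3.28
tool_pos: [0.5502, -0.0261, 0.0596]
orientation: [1.047, 2.961, 0.0]
force: [0.5, 0.3, 0.1]
opening: 0.0929
gripper_force: 0.0
```

{"op": "carry_out", "data": {
  "rows": [
    [0,0,0,0,0,0],
    [0,0,0,0,0,0],
    [0,0,0,0,0,0],
    [0,0,0,0,0,0],
    [0,0,0,0,0,0],
    [0,0,0,0,0,0]
  ],
  "jaw": 150,
  "force": 12
}}

```text
t: 4.03
tool_pos: [0.55, -0.0257, 0.0592]
orientation: [1.045, 2.961, 0.001]
force: [-0.4, 1.6, 5.9]
opening: 0.068
gripper_force: 12.0
```

{"op": "carry_out", "data": {
  "rows": [
    [0,0,-0.003,0,0,0],
    [0,0,-0.008,0,0,0],
    [0,0,-0.014,0,0,0],
    [0,0,-0.022,0,0,0],
    [0,0,-0.03,0,0,0],
    [0,0,-0.04,0,0,0],
    [0,0,-0.05,0,0,0],
    [0,0,-0.065,0,0,0],
    [0,0,-0.08,0,0,0],
    [0,0,-0.1,0,0,0],
    [0,0,-0.12,0,0,0],
    [0,0,-0.12,0,0,0]
  ]
}}

```text
t: 5.52
tool_pos: [0.5511, -0.026, 0.1815]
orientation: [1.044, 2.958, 0.001]
force: [0.3, -0.3, -1.1]
opening: 0.0677
gripper_force: 12.0
```

```bash
python3 - <<'E'
from h import *
delta((.550,-.0255,.179),down(51-179))
for c in('scene','top'):
    I=robot.read_camera(c)
    for n in('lower_crate','upper_crate'):
        o=robot.outline_of(c,n)
        for d in o[:2]: print(c,n,d['conf'],d['pixel'],d['pixels'].sum())
        if o: np.save(f'pics/{c}_{n}1.npy',o[0]['pixels'])
    x,y=(240,170) if c=='top' else (250,140)
    cv2.imwrite(f'pics/{c}1.png',cv2.resize(I[y:y+130,x:x+150,::-1],None,fx=4,fy=4,interpolation=cv2.INTER_CUBIC))
E
python3 -c "
import cv2;cv2.imwrite('pics/b1.png',cv2.resize(cv2.hconcat([cv2.imread('pics/top1.png'),cv2.imread('pics/scene1.png')]),(800,347)))"
```

```text
t 5.525 pos [ 0.5511 -0.026   0.1815] q [-0.14  0.02  1.68  0.    1.44 -1.03] F [ 0.3 -0.3 -1.1] open 0.06771633917493702 11.994799375534058
delta [ 0.0012 -0.0003  0.0025] [  0.4  -0.2 179.1]
scene lower_crate 0.9 [317.0, 250.0] 1704
scene lower_crate 0.55 [251.5, 208.2] 377
scene upper_crate 0.96 [319.5, 190.7] 1683
scene upper_crate 0.48 [213.5, 241.2] 444
top upper_crate 0.87 [307.3, 264.1] 1084
top upper_crate 0.74 [321.9, 156.9] 408
```

View pics/b1.png

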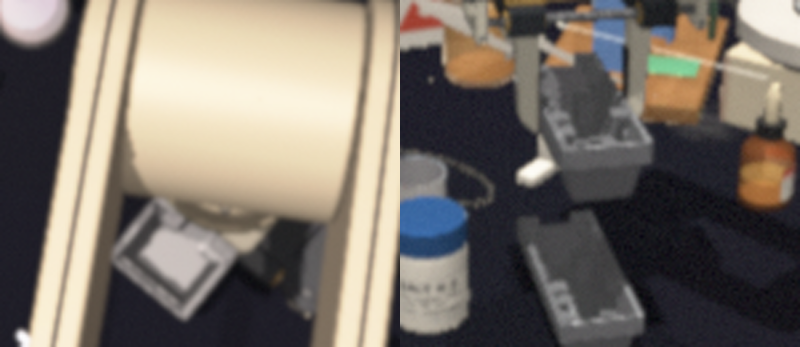

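{"op": "carry_out", "data": {
  "rows": [
    [0,0,0,0,0,5],
    [0,0,0,0,0,14],
    [0,0,0,0,0,24],
    [0,0,0,0,0,34],
    [0,0,0,0,0,44],
    [0,0,0,0,0,54],
    [0,0,0,0,0,64],
    [0,0,0,0,0,74],
    [0,0,0,0,0,84],
    [0,0,0,0,0,94],
    [0,0,0,0,0,104],
    [0,0,0,0,0,114]
  ]
}}

```text
t: 7.32
tool_pos: [0.5491, -0.0257, 0.1778]
orientation: [-3.056, -0.727, 0.002]
force: [0.5, 0.4, -1.6]
opening: 0.0681
gripper_force: 12.0
```

{"op": "carry_out", "data": {
  "rows": [
    [0,0,0,0,0,10],
    [0,0,0,0,0,20],
    [0,0,0,0,0,30],
    [0,0,0,0,0,40],
    [0,0,0,0,0,50],
    [0,0,0,0,0,58],
    [0,0,0,0,0,63],
    [0,0,0,0,0,66],
    [0,0,0,0,0,66],
    [0,0,0,0,0,66]
  ]
}}

```text
t: 8.57
tool_pos: [0.5493, -0.0258, 0.1783]
orientation: [2.963, -1.044, -0.001]
force: [-1.1, -0.1, -1.3]
opening: 0.0681
gripper_force: 12.0
```

```bash
python3 - <<'E'
from h import *
delta((.5511,-.026,.1815),down(51-180))
for c in('scene','top'):
    I=robot.read_camera(c)
    for n in('lower_crate','upper_crate'):
        o=robot.outline_of(c,n)
        for d in o[:1]: print(c,n,d['conf'],d['pixel'],d['pixels'].sum())
        if o: np.save(f'pics/{c}_{n}2.npy',o[0]['pixels'])
    x,y=(240,170) if c=='top' else (250,140)
    cv2.imwrite(f'pics/{c}2.png',cv2.resize(I[y:y+130,x:x+150,::-1],None,fx=4,fy=4,interpolation=cv2.INTER_CUBIC))
a=[cv2.imread(f'pics/top{i}.png')[220:400,80:300] for i in(1,2)]
cv2.imwrite('pics/cmp.png',cv2.resize(cv2.hconcat(a),None,fx=1.8,fy=1.8))
# predicted near-end corner pixels (crop coords in the right/left panel) for e=0
for e in(0,.004):
    P=box([.5511+e*-.777,-.026+e*.629,np.radians(141)],(.086,),(-.034,.034),(.2025,)); q=(proj('top',P)-[240,170]+.5)*4-.5
    print(e,((q-[80,220])*1.8).round(1))
E
```

```text
t 8.575 pos [ 0.5493 -0.0258  0.1783] q [-0.14  0.02  1.68  0.    1.44  2.11] F [-1.1 -0.1 -1.3] open 0.06811086383724291 11.994865536689758
delta [ 0.0015 -0.001  -0.0032] [0.  0.  0.2]
scene lower_crate 0.6 [316.5, 249.6] 1742
scene upper_crate 0.76 [320.1, 192.2] 1781
top upper_crate 0.59 [305.7, 264.2] 1217
0 [[136.4 285.7]
 [346.8 460.7]]
0.004 [[126.1 298.1]
 [336.5 473.2]]
```

View pics/cmp.png

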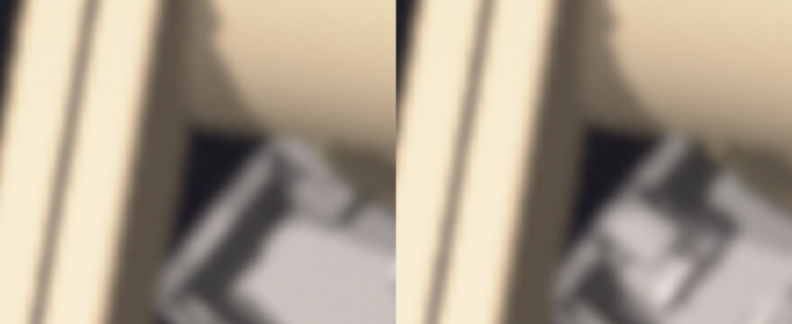

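```bash
python3 - <<'E'
from h import *
for i in(1,2):
    g=cv2.cvtColor(cv2.imread(f'pics/top{i}.png'),cv2.COLOR_BGR2GRAY).astype(np.float32)
    us=np.arange(.070,.110,.0005);out=[]
    for v0,v1 in((-.030,-.018),(.018,.030),(-.012,.012)):
        vs=np.linspace(v0,v1,15)
        P=np.array([box([.5502,-.0259,np.radians(141)],us,(v,),(.201,)) for v in vs])
        q=((proj('top',P.reshape(-1,3))-[240,170]+.5)*4-.5).astype(np.float32).reshape(15,-1,2)
        pr=cv2.remap(g,q[...,0],q[...,1],cv2.INTER_LINEAR).mean(0)
        k=np.argmax(pr); h=(pr[k:].max()+pr[-8:].mean())/2; j=k+np.argmax(pr[k:]<h)
        out.append((round(us[k]*1e3,1),round(us[j]*1e3,1),pr.max().round()))
    print(i,out)
    m=np.load(f'pics/top_upper_crate{i}.npy');rc=np.argwhere(m)[:,::-1]
    a,b=proj('top',box([.5502,-.0259,np.radians(141)],(.05,.086),(0,),(.201,)));d=(b-a)/np.linalg.norm(b-a)
    print('mask end mm',86+np.percentile((rc-b)@d,[97,99])*.036/np.linalg.norm(b-a)*1e3)
p=dict()
for k in ('1','2'):
    pass
E
```

```text
1 [(np.float64(81.0), np.float64(85.5), np.float32(115.0)), (np.float64(83.5), np.float64(87.0), np.float32(129.0)), (np.float64(70.0), np.float64(74.0), np.float32(155.0))]
mask end mm [83.21425041 84.58489257]
2 [(np.float64(82.5), np.float64(87.5), np.float32(112.0)), (np.float64(70.0), np.float64(76.0), np.float32(143.0)), (np.float64(70.0), np.float64(75.0), np.float32(181.0))]
mask end mm [86.16508239 87.34964787]
```

```bash
python3 - <<'E'
from h import *
us=np.arange(.074,.110,.0005)
for v0,v1 in((-.032,-.025),(-.025,-.018),(.018,.025),(.025,.032)):
    pr=[]
    for i in(1,2):
        g=cv2.cvtColor(cv2.imread(f'pics/top{i}.png'),cv2.COLOR_BGR2GRAY).astype(np.float32)
        P=np.array([box([.5502,-.0259,np.radians(141)],us,(v,),(.201,)) for v in np.linspace(v0,v1,15)])
        q=((proj('top',P.reshape(-1,3))-[240,170]+.5)*4-.5).astype(np.float32).reshape(15,-1,2)
        p=cv2.remap(g,q[...,0],q[...,1],cv2.INTER_LINEAR).mean(0)
        pr.append(p); print(v0,i,p[::4].round().astype(int), 'cross70', us[np.where(p>70)[0][-1]])
# lower crate from scene: before nested vs now (rim front-end)
for k in('1','2'):
    m=np.load(f'pics/scene_upper_crate{k}.npy'); print(np.percentile(np.argwhere(m),[1,99],axis=0).round())
E
```

```text
-0.032 1 [114 115 115 112 106 101  90  79  78  81  82  83  84  87  96 109 125 145] cross70 0.10950000000000003
-0.032 2 [111 110 112 110 104  95  92  88  83  81  82  83  84  87  95 107 124 144] cross70 0.10950000000000003
-0.025 1 [ 66  68  91 113 117 121 104  63  40  43  51  60  67  73  78  81  82  83] cross70 0.10950000000000003
-0.025 2 [ 66  64  67  87 113 117 118 108  72  48  51  60  67  73  78  81  82  83] cross70 0.10950000000000003
0.018 1 [ 82  74 102 128 129 127 100  55  33  31  30  31  31  31  30  31  31  30] cross70 0.08700000000000001
0.018 2 [103  81  72 100 136 139 132 109  64  34  31  31  32  31  31  31  32  31] cross70 0.08950000000000001
0.025 1 [108 107 115 124 128 132 103  55  33  30  30  31  31  31  30  31  31  31] cross70 0.08700000000000001
0.025 2 [112 108 107 118 133 138 135 111  63  35  31  31  32  30  32  30  31  31] cross70 0.08950000000000001
[[161. 302.]
 [214. 342.]]
[[162. 303.]
 [216. 343.]]
```

{"op": "carry_out", "data": {
  "rows": [
    [0.0024,0,0.015,0,0,0],
    [0.0024,0,0.035,0,0,0],
    [0.0024,0,0.055,0,0,0],
    [0.0024,0,0.07,0,0,0],
    [0.0024,0,0.08,0,0,0],
    [0.0024,0,0.086,0,0,0],
    [0.0024,0,0.09,0,0,0],
    [0.0024,0,0.092,0,0,0],
    [0.0024,0,0.092,0,0,0]
  ]
}}

```text
t: 10.0
tool_pos: [0.5516, -0.0273, 0.087]
orientation: [-2.962, 1.046, -0.001]
force: [0.4, -0.2, -2.2]
opening: 0.0682
gripper_force: 12.0
```

{"op": "carry_out", "data": {
  "rows": [
    [0,0,0.001,0,0,0],
    [0,0,0.002,0,0,0],
    [0,0,0.003,0,0,0],
    [0,0,0.004,0,0,0],
    [0,0,0.004,0,0,0]
  ]
}}

```text
t: 10.62
tool_pos: [0.5513, -0.0273, 0.0825]
orientation: [2.962, -1.046, -0.0]
force: [-0.2, -0.0, -2.0]
opening: 0.0678
gripper_force: 12.0
```

{"op": "carry_out", "data": {
  "rows": [
    [0,0,0.001,0,0,0],
    [0,0,0.002,0,0,0],
    [0,0,0.003,0,0,0],
    [0,0,0.004,0,0,0],
    [0,0,0.004,0,0,0]
  ]
}}

```text
t: 11.25
tool_pos: [0.5515, -0.0273, 0.0788]
orientation: [-2.962, 1.046, -0.0]
force: [0.0, 0.9, -0.3]
opening: 0.0682
gripper_force: 12.0
```

{"op": "carry_out", "data": {
  "rows": [
    [0,0,0.0005,0,0,0],
    [0,0,0.001,0,0,0],
    [0,0,0.001,0,0,0],
    [0,0,0.001,0,0,0]
  ]
}}

```text
t: 11.75
tool_pos: [0.5519, -0.027, 0.0787]
orientation: [-2.962, 1.045, -0.002]
force: [-3.6, 1.3, 6.5]
opening: 0.068
gripper_force: 12.0
```

```bash
python3 - <<'E'
from h import *
I=robot.read_camera('scene')
s=robot.read_state();print(s['force'],s['wrist_torque'],s['tool_pos'])
cv2.imwrite('pics/s3.png',cv2.resize(I[180:300,260:380,::-1],None,fx=5,fy=5,interpolation=cv2.INTER_CUBIC))
E
```

```text
[-3.08003034  1.78026766  7.65112137] [ 0.52846241  0.46135184 -0.04235582] [ 0.55187545 -0.02706819  0.0786856 ]
```

View pics/s3.png

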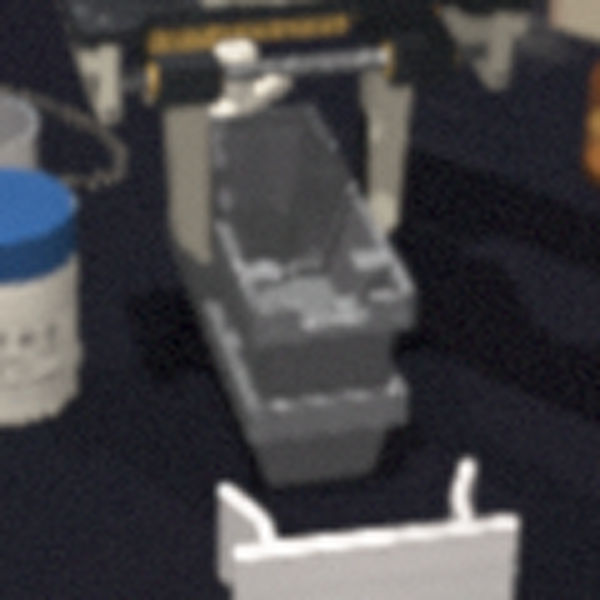

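{"op": "carry_out", "data": {
  "rows": [
    [0,0,-0.0007,0,0,0],
    [0,0,-0.0007,0,0,0]
  ]
}}

```text
t: 12.05
tool_pos: [0.5516, -0.0272, 0.0787]
orientation: [-2.962, 1.046, -0.001]
force: [-2.4, 1.1, 4.1]
opening: 0.068
gripper_force: 12.0
```

{"op": "carry_out", "data": {
  "rows": [
    [0,0,0,0,0,0],
    [0,0,0,0,0,0],
    [0,0,0,0,0,0],
    [0,0,0,0,0,0],
    [0,0,0,0,0,0]
  ],
  "jaw": 0
}}

```text
t: 12.68
tool_pos: [0.5514, -0.0273, 0.0783]
orientation: [2.962, -1.046, -0.0]
force: [0.3, 0.5, -0.1]
opening: 0.0931
gripper_force: 0.0
```

{"op": "carry_out", "data": {
  "rows": [
    [0,0,-0.02,0,0,0],
    [0,0,-0.06,0,0,0],
    [0.05,0,-0.11,0,0,0],
    [0.1,0,-0.15,0,0,0],
    [0.15,0,-0.15,0,0,0],
    [0.17,0,-0.15,0,0,0],
    [0.17,0,-0.15,0,0,0]
  ]
}}

```text
t: 13.55
tool_pos: [0.6843, -0.1351, 0.2291]
orientation: [2.962, -1.048, 0.001]
force: [-0.4, 0.1, -0.0]
opening: 0.0929
gripper_force: 0.0
```

```bash
python3 - <<'E'
from h import *
delta((.5519,-.027,.0787),down(51-180))
A=[]
for c in('scene','top'):
    I=robot.read_camera(c);cv2.imwrite(f'pics/{c}4.png',I[:,:,::-1])
    for n in('upper_crate','lower_crate'):
        o=robot.outline_of(c,n)
        for d in o[:1]: print(c,n,d['conf'],d['pixel'],d['pixels'].sum())
        if o: np.save(f'pics/{c}_{n}4.npy',o[0]['pixels'])
    x,y=(260,170) if c=='top' else (260,180)
    A.append(cv2.resize(I[y:y+120,x:x+120,::-1],(400,400),interpolation=cv2.INTER_CUBIC))
cv2.imwrite('pics/c4.png',cv2.hconcat(A))
m=np.load('pics/top_upper_crate4.npy');print(fitbox({'top':m},[.55,-.026,2.456],(.082,.100)))
E
```

```text
t 13.55 pos [ 0.6843 -0.1351  0.2291] q [-0.27  0.39  1.16 -0.    1.59  1.98] F [-0.4  0.1 -0. ] open 0.09292720441422872 0.0
delta [-0.171  -0.0008  0.1503] [-0. -0.  0.]
scene upper_crate 0.83 [317.4, 230.4] 1814
scene lower_crate 0.89 [315.3, 261.2] 912
top upper_crate 0.75 [313.6, 255.8] 1555
(array([ 0.54870317, -0.02610003,  2.47930897]), [np.float64(0.47422570157426425)])
```

View pics/c4.png

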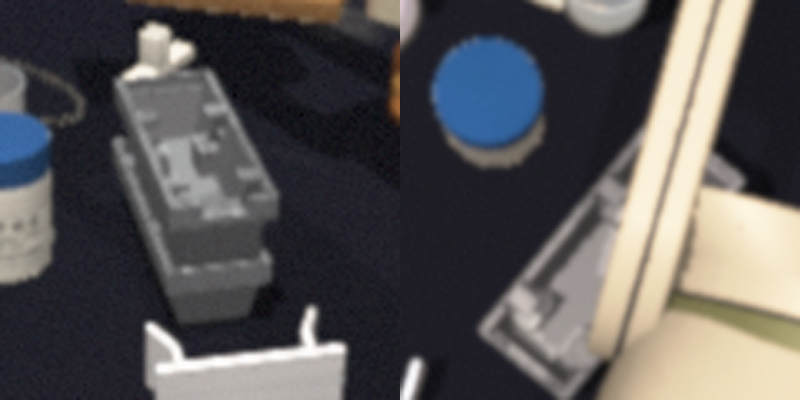

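```bash
python3 - <<'E'
from h import *
d=np.array([np.cos(np.radians(139.7)),np.sin(np.radians(139.7))]);h=np.array([.4822,.0310])
delta([*(h-.200*d),.110],down(-130.3,-10))
delta([*(h-.200*d),.042],down(-130.3,-10))
E
```

```text
t 13.85 pos [ 0.6832 -0.1332  0.229 ] q [-0.27  0.39  1.17  0.    1.59  1.98] F [-0.6 -0.7  0.1] open 0.09305970256326854 0.0
delta [-0.0597  0.0033  0.119 ] [  0.1 -10.    1.5]
t 13.85 pos [ 0.6832 -0.1332  0.229 ] q [-0.27  0.39  1.17  0.    1.59  1.98] F [-0.6 -0.7  0.1] open 0.09305970256326854 0.0
delta [-0.0597  0.0033  0.187 ] [  0.1 -10.    1.5]
```

{"op": "carry_out", "data": {
  "rows": [
    [0,0.0033,0.02,0,-5,1],
    [0,0.0033,0.06,0,-10,1.5],
    [-0.02,0.0033,0.11,0,-10,1.5],
    [-0.04,0.0033,0.15,0,-10,1.5],
    [-0.055,0.0033,0.18,0,-10,1.5],
    [-0.06,0.0033,0.187,0,-10,1.5],
    [-0.06,0.0033,0.187,0,-10,1.5],
    [-0.06,0.0033,0.187,0,-10,1.5]
  ],
  "jaw": 145
}}

```text
t: 14.85
tool_pos: [0.6368, -0.0996, 0.0438]
orientation: [-2.884, 1.061, 0.248]
force: [1.1, -1.2, 0.3]
opening: 0.0403
gripper_force: 0.0
```

```bash
python3 - <<'E'
from h import *
d=np.array([np.cos(np.radians(139.7)),np.sin(np.radians(139.7))]);h=np.array([.4822,.0310])
for u in(-.18,-.11,-.0934): delta([*(h+u*d),.042],down(-130.3,-10))
A=[]
for c in('scene','top'):
    I=robot.read_camera(c)
    x,y=(260,180)
    A.append(cv2.resize(I[y-20:y+100,x:x+120,::-1],(400,400),interpolation=cv2.INTER_CUBIC))
cv2.imwrite('pics/c5.png',cv2.hconcat(A))
E
```

```text
t 14.85 pos [ 0.6368 -0.0996  0.0438] q [-0.28  0.53  1.34  0.07  1.43  1.98] F [ 1.1 -1.2  0.3] open 0.04026501824437375 0.0
delta [-0.0217  0.0004  0.0055] [ 0.  -0.2 -0.1]
t 14.85 pos [ 0.6368 -0.0996  0.0438] q [-0.28  0.53  1.34  0.07  1.43  1.98] F [ 1.1 -1.2  0.3] open 0.04026501824437375 0.0
delta [-0.0907  0.0005  0.0175] [ 0.  -0.2 -0.1]
t 14.85 pos [ 0.6368 -0.0996  0.0438] q [-0.28  0.53  1.34  0.07  1.43  1.98] F [ 1.1 -1.2  0.3] open 0.04026501824437375 0.0
delta [-0.1071  0.0005  0.0203] [ 0.  -0.2 -0.1]
```

View pics/c5.png

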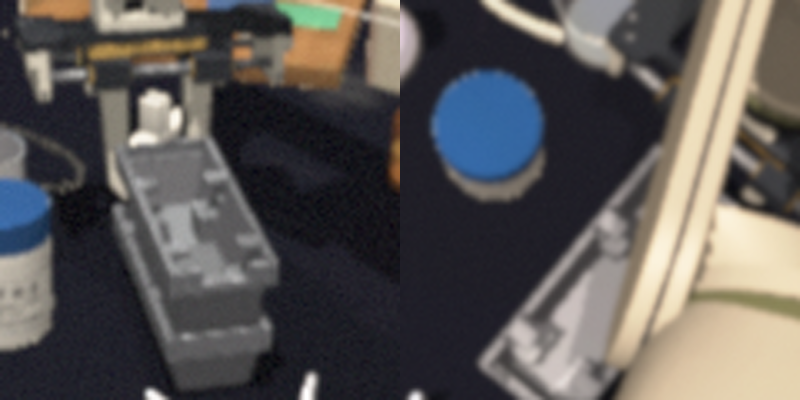

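{"op": "carry_out", "data": {
  "rows": [
    [-0.005,0,0.002,0,0,0],
    [-0.01,0,0.003,0,0,0],
    [-0.015,0,0.004,0,0,0],
    [-0.02,0,0.005,0,0,0],
    [-0.025,0,0.006,0,0,0],
    [-0.03,0,0.007,0,0,0],
    [-0.035,0,0.008,0,0,0],
    [-0.04,0,0.009,0,0,0],
    [-0.045,0,0.01,0,0,0],
    [-0.05,0,0.011,0,0,0],
    [-0.055,0,0.011,0,0,0],
    [-0.06,0,0.012,0,0,0]
  ]
}}

```text
t: 16.45
tool_pos: [0.588, -0.059, 0.0399]
orientation: [-2.884, 1.061, 0.254]
force: [3.9, -2.5, 1.3]
opening: 0.0399
gripper_force: 2.0
```

```bash
python3 - <<'E'
from h import *
d=np.array([np.cos(np.radians(139.7)),np.sin(np.radians(139.7))]);h=np.array([.4822,.0310])
delta([*(h-.0934*d),.042],down(-130.3,-10))
A=[]
for c in('scene','top'):
    I=robot.read_camera(c)
    x,y=(260,200) if c=='scene' else (235,220)
    A.append(cv2.resize(I[y:y+120,x:x+120,::-1],(400,400),interpolation=cv2.INTER_CUBIC))
cv2.imwrite('pics/c6.png',cv2.hconcat(A))
E
```

```text
t 16.45 pos [ 0.588  -0.059   0.0399] q [-0.24  0.4   1.51  0.08  1.38  2.02] F [ 3.9 -2.5  1.3] open 0.03991123894568962 1.9597746690801543
delta [-0.0452 -0.0002  0.0058] [ 0.1  0.  -0.1]
```

View pics/c6.png

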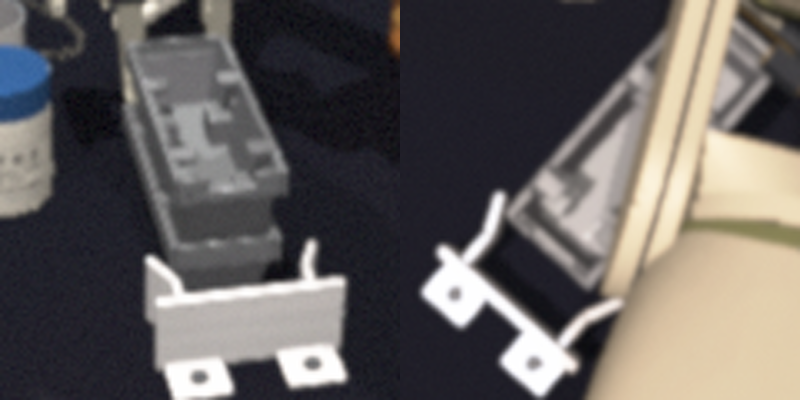

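{"op": "carry_out", "data": {
  "rows": [
    [-0.004,0,0.0005,0,0,0],
    [-0.008,0,0.001,0,0,0],
    [-0.012,0,0.0015,0,0,0],
    [-0.016,0,0.002,0,0,0],
    [-0.02,0,0.003,0,0,0],
    [-0.024,0,0.0035,0,0,0],
    [-0.028,0,0.004,0,0,0],
    [-0.032,0,0.005,0,0,0],
    [-0.036,0,0.0055,0,0,0]
  ]
}}

```text
t: 17.68
tool_pos: [0.5603, -0.0355, 0.0407]
orientation: [-2.884, 1.061, 0.254]
force: [1.6, -1.2, -1.1]
opening: 0.0402
gripper_force: 0.9
```

{"op": "carry_out", "data": {
  "rows": [
    [-0.001,0,0,0,0,0],
    [-0.002,0,0,0,0,0],
    [-0.003,0,0,0,0,0],
    [-0.004,0,0.0005,0,0,0],
    [-0.005,0,0.0005,0,0,0],
    [-0.006,0,0.0005,0,0,0]
  ]
}}

```text
t: 18.42
tool_pos: [0.556, -0.0318, 0.0413]
orientation: [-2.884, 1.061, 0.254]
force: [0.7, -0.3, -1.4]
opening: 0.0401
gripper_force: 0.9
```

{"op": "carry_out", "data": {
  "rows": [
    [-0.001,0,0,0,0,0],
    [-0.002,0,0,0,0,0],
    [-0.002,0,0,0,0,0]
  ]
}}

```text
t: 18.8
tool_pos: [0.5551, -0.031, 0.042]
orientation: [-2.885, 1.061, 0.251]
force: [4.8, -3.3, -1.6]
opening: 0.0397
gripper_force: 2.6
```

{"op": "carry_out", "data": {
  "rows": [
    [-0.001,0,0,0,0,0],
    [-0.002,0,0,0,0,0],
    [-0.002,0,0,0,0,0]
  ]
}}

```text
t: 19.18
tool_pos: [0.555, -0.0308, 0.0429]
orientation: [-2.885, 1.062, 0.246]
force: [7.5, -7.4, -3.1]
opening: 0.0402
gripper_force: 5.3
```

{"op": "carry_out", "data": {
  "rows": [
    [-0.001,0,0,0,0,0],
    [-0.001,0,0,0,0,0]
  ]
}}

```text
t: 19.42
tool_pos: [0.555, -0.0307, 0.0435]
orientation: [-2.886, 1.062, 0.243]
force: [8.1, -9.0, -2.8]
opening: 0.0401
gripper_force: 6.6
```

{"op": "carry_out", "data": {
  "rows": [
    [-0.001,0,0,0,0,0],
    [-0.001,0,0,0,0,0]
  ]
}}

```text
t: 19.68
tool_pos: [0.555, -0.0307, 0.044]
orientation: [-2.886, 1.063, 0.24]
force: [10.7, -12.2, -2.5]
opening: 0.0402
gripper_force: 7.9
```

{"op": "carry_out", "data": {
  "rows": [
    [0.006,0,-0.001,0,0,0],
    [0.02,0,-0.003,0,0,0],
    [0.05,0,-0.01,0,0,0],
    [0.08,0,-0.06,0,0,0],
    [0.12,0,-0.12,0,0,0],
    [0.15,-0.04,-0.18,0,0,0],
    [0.15,-0.09,-0.2,0,0,0],
    [0.15,-0.14,-0.2,0,0,0],
    [0.15,-0.18,-0.2,0,0,0],
    [0.15,-0.18,-0.2,0,0,0]
  ]
}}

```text
t: 20.92
tool_pos: [0.8076, -0.0051, 0.2079]
orientation: [-2.886, 1.055, 0.262]
force: [-0.0, -0.3, -1.1]
opening: 0.0403
gripper_force: 0.0
```

```bash
python3 - <<'E'
from h import *
s=robot.read_state();print(s['t'],s['tool_pos'])
A=[];M={}
for c in('scene','top'):
    I=robot.read_camera(c)
    o=robot.outline_of(c,'upper_crate')
    if o: M[c]=o[0]['pixels'];print(c,o[0]['conf'],o[0]['pixel'],M[c].sum())
    x,y=(260,210) if c=='scene' else (235,220)
    A.append(cv2.resize(I[y:y+120,x:x+120,::-1],(400,400),interpolation=cv2.INTER_CUBIC))
cv2.imwrite('pics/c7.png',cv2.hconcat(A))
for k in(('top',),('top','scene')):
    p,e=fitbox({c:M[c] for c in k},[.482,.031,2.44],(.082,.100))
    a=np.radians(139.7);r=p[:2]-[.4822,.0310]
    print(k,p,np.degrees(p[2])-139.7,e,'in home',r@[np.cos(a),np.sin(a)],r@[-np.sin(a),np.cos(a)])
E
```

```text
20.925 [ 0.80762823 -0.00508853  0.20791754]
scene 0.74 [321.9, 253.5] 2103
top 0.74 [456.0, 312.1] 1849
('top',) [0.482 0.031 2.44 ] 0.10170201192087802 [np.float64(1.0)] in home 0.00015253366593916316 0.00012935795590211362
('top', 'scene') [0.48206919 0.03643133 2.44073495] 0.14381175728058793 [np.float64(1.0), np.float64(0.1265105521827118)] in home 0.00361269364362277 -0.004057692859137094
```

View pics/c7.png

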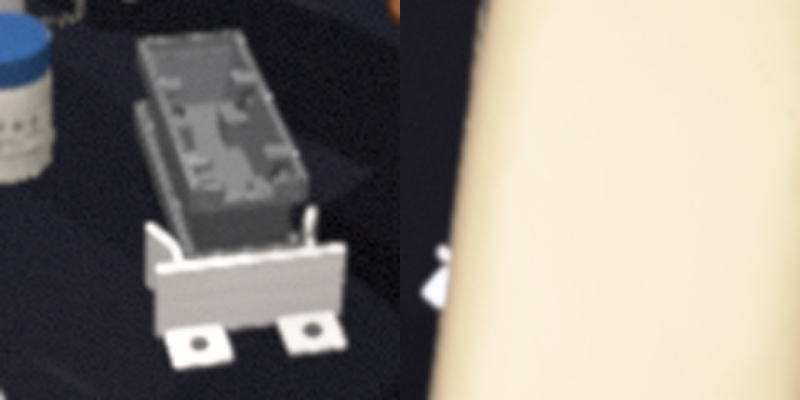

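{"op": "carry_out", "data": {
  "rows": [
    [0,0.05,-0.02,0,0,0],
    [0,0.1,-0.02,0,0,0],
    [0,0.15,-0.02,0,0,0],
    [0,0.2,-0.02,0,0,0],
    [0,0.25,-0.02,0,0,0],
    [0,0.3,-0.02,0,0,0],
    [0,0.35,-0.02,0,0,0],
    [0,0.4,-0.02,0,0,0],
    [0,0.44,-0.02,0,0,0],
    [0,0.44,-0.02,0,0,0]
  ]
}}

```text
t: 22.38
tool_pos: [0.5218, -0.3494, 0.2351]
orientation: [-2.882, 1.07, 0.251]
force: [0.7, -0.2, 1.2]
opening: 0.0401
gripper_force: 0.0
```

```bash
python3 - <<'E'
from h import *
s=robot.read_state();print(s['t'],s['tool_pos'])
M={}
for c in('scene','top'):
    I=robot.read_camera(c);cv2.imwrite(f'pics/{c}8.png',I[:,:,::-1])
    for n in('upper_crate','lower_crate'):
        o=robot.outline_of(c,n)
        for d in o[:2]: print(c,n,d['conf'],d['pixel'],d['pixels'].sum())
        if o and n[0]=='u': M[c]=o[0]['pixels']
a=np.radians(139.7)
for z in((.082,.100),(.086,.104)):
  for k in(('top',),('top','scene'),('scene',)):
    p,e=fitbox({c:M[c] for c in k},[.482,.031,2.44],z)
    r=p[:2]-[.4822,.0310]
    print(z,k,p.round(4),(np.degrees(p[2])-139.7).round(2),np.round(e,3),'in home',r@[np.cos(a),np.sin(a)],r@[-np.sin(a),np.cos(a)])
E
```

```text
22.375 [ 0.52176153 -0.34936233  0.2350915 ]
scene upper_crate 0.92 [325.3, 250.9] 1993
scene upper_crate 0.5 [239.5, 336.9] 1064
scene lower_crate 0.87 [310.6, 275.4] 513
top upper_crate 0.75 [294.8, 276.5] 2827
top upper_crate 0.7 [453.8, 313.4] 1814
(0.082, 0.1) ('top',) [0.4839 0.0318 2.4234] -0.85 [0.057] in home -0.000743559920340819 -0.001739532480504757
(0.082, 0.1) ('top', 'scene') [0.4832 0.0333 2.4208] -1.0 [0.066 0.174] in home 0.0007483029352332663 -0.0023908415876139648
(0.082, 0.1) ('scene',) [0.4779 0.0393 2.4228] -0.88 [0.144] in home 0.008620974923329777 -0.003589416582683327
(0.086, 0.104) ('top',) [0.4828 0.0323 2.4285] -0.55 [0.065] in home 0.0003660170860109649 -0.0014137883798052565
(0.086, 0.104) ('top', 'scene') [0.4829 0.0339 2.422 ] -0.93 [0.073 0.217] in home 0.001341728461906075 -0.0026955956404886424
(0.086, 0.104) ('scene',) [0.4737 0.0448 2.4019] -2.08 [0.145] in home 0.01542820964302501 -0.005004948457394139
```

```bash
python3 -c "
from plant import robot
print(robot.close_job())"
```

```text
the job is handed in; nothing more can be done
None
```

The job is handed in (no verdict came back): the upper crate was turned end for end, set on the lugs and released. The stack was then pushed until it stalled against the stop, about 1 mm from home along the slide and 2 mm off its centre line by the top-camera fit, and the arm was clear at about 22 s.

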